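Find and flag the loose wing knob on the cutting table's stop track

ROBOT

A 6-joint arm with a two-finger parallel gripper is mounted at the origin on the work surface. World frame = base frame: x ahead of the robot, y to its left, z up, the work surface at z = 0. Lengths are in mm, angles in rad, forces in N, time in s.
With the tool pointing down it reaches from about 300 to 775 mm from the base axis. Payload 14.6 kg.
Tool frame: the origin (TCP) lies midway between the tips of the shut fingers; the grasp point (between the pads) lies 19 mm behind it (grip_depth is the distance from the TCP to the grasp point, in mm); z points along the fingers, y is the direction in which the jaws open and shut (so a half turn about z gives the same grasp; the last joint's range is limited). The gripper opens to 94 mm and grips with 3 to 60 N. Pads are 16 mm wide; open, the fingers measure 119 mm over their backs; the gripper's body (75 mm by 177 mm) begins 78 mm behind the grasp point.
Start: joints at [1.084, 0.3, 1.521, -0, 1.321, -0.067], TCP at [224.164, 502.235, 205.446] pointing down, gripper open.
Joint ranges: [-3.03, 3.03], [-0.79, 2.21], [0.23, 2.52], [-1.04, 4.18], [0, 3.07], [-2.55, 2.55]. Speed limits (rad/s): [2.22, 2.22, 2.57, 3.14, 3.14, 3.14].

INTERFACE

Orientations are given as [roll, pitch, yaw] about the fixed x, y, z axes, in that order (R = Rz(yaw) Ry(pitch) Rx(roll)).
In Python, from cell import read_state, camera, camera_info, sign_off, grip_depth gives the robot as it stands.
- The arm moves only by the tool drive_tool, never from a script. Its argument "motion" is one flat list of numbers, 4 for each row, row after row: the shift along the tool's x, y, z in mm, then the turn about the tool's z in rad. A call has 1 to 8 rows; each row shifts and turns the pose as measured when the row begins, along the tool's axes as they then stand; what a row does not reach is not made up. A row lasts 1/12 s, in which the tool goes at most 41.7 mm and 7.16 degrees, less where a joint would pass 70% of its speed; a pose out of reach is approached as far as the arm can. A call is refused whole if a number of a shift passes 41.7 or a number of a turn 0.125, either way. A call with a gripper value outside its range is refused whole. "jaw" is the closure, from 0 (fully open) to 1 (shut), set as the call begins (left out, the last holds). The fingers move at their own pace and stop on an object; "grip_force" is the grip in N (left out, the last holds). Time passes only in rows, so rows that do not move let the fingers close. It gives the time, the measured TCP pose, the force and the opening at its end, in the units of the state.
- read_state(): the state, without advancing time (a new reading comes with each control period).
- camera(name): name is "side" or "top" or "wrist"; returns the picture (384x512x3 uint8, red, green, blue); there is no depth.
- camera_info(name): a dict with "fovy" (degrees; the focal length in pixels is half the picture's height over the tangent of half this angle, whatever the lens; pixels are square), "cx", "cy" (the principal point, pixels), "camera_from_world" (4x4, takes a point from world to camera coordinates). Camera axes: x right, y up, looking along -z (the intrinsics and any distortion apply to the point x, -y, -z); pixel columns grow to the right and rows downward; lengths in mm; the calibration is good to about 2 mm. A picture is of the moment at which its call begins: read the wrist's pose just before it. camera_info takes no time and is no camera call; for the wrist camera it gives the pose at the moment of the call.
- sign_off(): hands the job in, once; it reports no verdict.
The state is a dict: "clock": time; "joints": joint angles; "qd": joint speeds; "effort": joint torques, N m; "eef_pos": TCP position; "eef_rot": TCP orientation; "wrist_force": force on the tool from outside, world axes, zero at the start; "moment": the same for the moment, N m; "finger_gap": finger opening in mm.
Only numpy, scipy, OpenCV 4.12 (cv2) and the standard library are available. Lean on these libraries where they do the work, as an engineer would, in place of code of your own. Each camera call takes 0.05 s, during which the arm holds its last target. There are 200 camera calls.

TASK

Three wing knobs lock the stops on the cutting table's track and one of them has worked loose: feel for it by gripping a knob and twisting it gently clockwise. A tight knob holds and must not be forced round, and none may be unscrewed; the loose one gives, so turn it on by some fifteen to twenty-five degrees to be sure. Then flag the loose knob for the mechanic by lowering the red ring gently over it, flat on its stop, let go, and leave everything else where it is.

Things in the scene. Friction and masses are not known exactly. Their poses are not given: they have to be found in the camera images.
- knob_left_wing (a point): Black plastic wing knob on top of the left stop (as the robot sees it: left is +y); all three look alike. The point is the middle of the wing, half-way up: an upright bar 36 mm long (along the point's x axis), 12 mm thick (y), 20 mm high, on a 16 mm round hub; the point lies 26.5 mm above the flat top of its stop and 10 mm below the wing's top. It turns about a vertical axis through the point.
- knob_mid_wing (a point): Wing knob of the mid stop (as the robot sees it: left is +y); the same shape as knob_left_wing.
- knob_right_wing (a point): Wing knob of the right stop (as the robot sees it: left is +y); the same shape as knob_left_wing.
- knob_left (a joint): Angle that the left wing knob has been turned since the start, rad: 0 at the start, positive clockwise seen from above (tightening). Any one of the three can be the loose one; nothing shows it from outside. The loose one gives at about 0.1 N m and turns on against that drag for some 40 degrees before it bears.
- knob_mid (a joint): Angle that the mid wing knob has been turned since the start, rad: 0 at the start, positive clockwise seen from above (tightening). A tight knob has the same drag and stiffens at once, by about 6 N m per rad, springing back most of the way: a twist of 0.25 to 0.35 N m (2 to 3 degrees) shows that it holds; about 0.5 N m over-strains it.
- knob_right (a joint): Angle that the right wing knob has been turned since the start, rad: 0 at the start, positive clockwise seen from above (tightening). Signs and behaviour as for the other two.
- lips_left (a joint): How far the track's lips under the left stop are being bent by its clamp screw, m: 0 at the start; it grows with the twist that the screw bears to 0.0006 at about 0.5 N m, and more than that is over-strained. The reading is too coarse to steer by.
- lips_mid (a joint): How far the track's lips under the mid stop are being bent by its clamp screw, m: 0 at the start; it grows with the twist that the screw bears to 0.0006 at about 0.5 N m, and more than that is over-strained.
- lips_right (a joint): How far the track's lips under the right stop are being bent by its clamp screw, m: 0 at the start; it grows with the twist that the screw bears to 0.0006 at about 0.5 N m, and more than that is over-strained.
- stop_left: The left stop, a fixed block; origin under its middle, on the track's top.
- stop_mid: The mid stop, a fixed block; origin under its middle, on the track's top.
- stop_right: The right stop, a fixed block; origin under its middle, on the track's top.
- stop_left_top (a point): Middle of the flat top of the left stop, under its wing knob. A stop is a fixed blue block 56 x 56 mm, its top 36 mm above the table, clamped astride the aluminium track, with an 8 mm thick steel face at its -x side whose upper edge is level with the block's top. x axis across the track, y along it, z up.
- stop_mid_top (a point): Middle of the flat top of the mid stop, under its wing knob.
- stop_right_top (a point): Middle of the flat top of the right stop, under its wing knob.
- track_top (a point): Middle of the top of the aluminium T-track, fixed flat on the table: 620 mm long (along its y axis), 40 mm wide, 14 mm high. The three stops stand on it, about 160 mm apart.
- flag_ring_center (a point): Centre, half-way up, of the red plastic flag ring, loose on the table, lying flat: outside diameter 60 mm, hole 46 mm, 30 mm high, 40 g. Round the foot of a knob it rests on the stop's top with this point 15 mm above that top. z axis along the hole.
- tape_roll: Roll of cream masking tape lying flat, 100 mm across, 24 mm high; origin at its underside. A bystander, to be left alone.
- thread_cone: Green cone of thread, 52 mm across, 62 mm high; origin at its underside. A bystander, to be left alone.
- pattern_weight: Dark steel pattern weight with a knob, 68 mm across, 47 mm high; origin at its underside. A bystander, to be left alone.
- snips: Thread snips with blue grips, 125 mm long, lying flat; origin at its underside. A bystander, to be left alone.
- screwdriver: Screwdriver lying flat, about 200 mm long; origin at its underside. A bystander, to be left alone.
- bobbin: Small steel bobbin, 22 mm across; origin at its underside. A bystander, to be left alone.
Not all that is in view belongs to the job. What is shaped like the stop_left but white is not meant.

How it is judged:
By the outcome, as a careful person would: the job done as asked, in the order asked, and still so for the second after the job is handed in, with the robot touching nothing.
It also fails if it takes over 72 s, if anything falls off the work surface, if the arm or the gripper's body presses on something with over 40 N, if the wrist force passes 120 N, or if a joint passes its speed limit or range.

## Working session

There is one attempt and no reset: what is moved stays moved. The work goes in short steps, Python scripts to look and compute and a tool call to move; the robot and the scene stay as the last step left them, time stands still between calls to the robot, and variables do not carry over. Pictures are saved under pics/ and viewed, on a budget of 10 in all, crops included, one or two more only if the job needs it, and the job is handed in when it is done.

Besides the shell and the picture viewer there is one more tool, called as name(argument=value, ...) on one line, values as JSON. drive_tool: Moves the arm, as the interface text tells. Its arguments: {"type":"object","properties":{"motion":{"type":"array","items":{"type":"number"}},"jaw":{"type":"number"},"grip_force":{"type":"number"}},"required":["motion"]}

```bash
mkdir -p pics; ls
cat > h.py <<'E'
import numpy as np, cv2
from cell import *
def snap(name,f,crop=None,scale=1):
    s=read_state(); info=camera_info(name); im=camera(name)
    np.savez('pics/'+f+'.npz',M=np.array(info['camera_from_world']),k=[info['fovy'],info['cx'],info['cy']])
    cv2.imwrite('pics/'+f+'_raw.png',im[:,:,::-1])
    crop_(f,f,crop,scale); return s
def crop_(src,f,crop=None,scale=1):
    o=cv2.imread('pics/'+src+'_raw.png')
    if crop: a,b,c,d=crop; o=o[b:d,a:c]
    cv2.imwrite('pics/'+f+'.png',cv2.resize(o,None,fx=scale,fy=scale,interpolation=cv2.INTER_CUBIC))
def cam(f):
    z=np.load('pics/'+f+'.npz'); fo,cx,cy=z['k']; return z['M'],192/np.tan(np.radians(fo)/2),cx,cy
def px2w(f,u,v,zw):
    M,F,cx,cy=cam(f); d=M[:3,:3].T@np.array([(u-cx)/F,-(v-cy)/F,-1]); c=-M[:3,:3].T@M[:3,3]
    return c+d*(zw-c[2])/d[2]
def w2px(f,p):
    M,F,cx,cy=cam(f); q=M[:3,:3]@np.array(p)+M[:3,3]; return cx+F*q[0]/-q[2], cy-F*q[1]/-q[2]
E
python3 - <<'E'
from h import *
for n in('top','side'):
    s=snap(n,n+'0',None,1.5); i=camera_info(n); print({k:v for k,v in i.items() if k!='camera_from_world'}, np.round(i['camera_from_world'],3).tolist())
print(s,grip_depth)
E
```

```text
pics
{'fovy': 52.31284340947243, 'cx': 261.4814463634228, 'cy': 195.77372907472713} [[-0.026, -1.0, 0.018, 104.094], [0.982, -0.022, 0.19, -611.999], [-0.189, 0.022, 0.982, -885.238], [0.0, 0.0, 0.0, 1.0]]
{'fovy': 50.18851291184068, 'cx': 259.77620424164644, 'cy': 190.9382601912854} [[0.998, -0.058, 0.005, -590.934], [0.032, 0.635, 0.772, -136.974], [-0.048, -0.771, 0.636, -871.522], [0.0, 0.0, 0.0, 1.0]]
{'clock': 0.05, 'joints': array([ 1.08443725e+00,  3.00459726e-01,  1.52156971e+00,  9.71999161e-06,
        1.32068498e+00, -6.66308581e-02]), 'qd': array([-0.00033683, -0.00052479, -0.00044781,  0.00038036,  0.00087592,
       -0.00034613]), 'effort': array([ 2.29229467e-03, -5.33220685e+01, -3.53705299e+01,  7.10663991e-02,
        2.36043404e-02, -8.19780689e-05]), 'eef_pos': array([224.02861877, 502.02775378, 204.89737625]), 'eef_rot': array([-3.14047401e+00, -8.40825878e-05,  2.72186198e+00]), 'wrist_force': array([-0.48584087,  0.51952621, -0.27252225]), 'moment': array([-0.01532869, -0.01623835, -0.01747905]), 'finger_gap': 93.98761850311372} 18.8
```

View pics/top0.png

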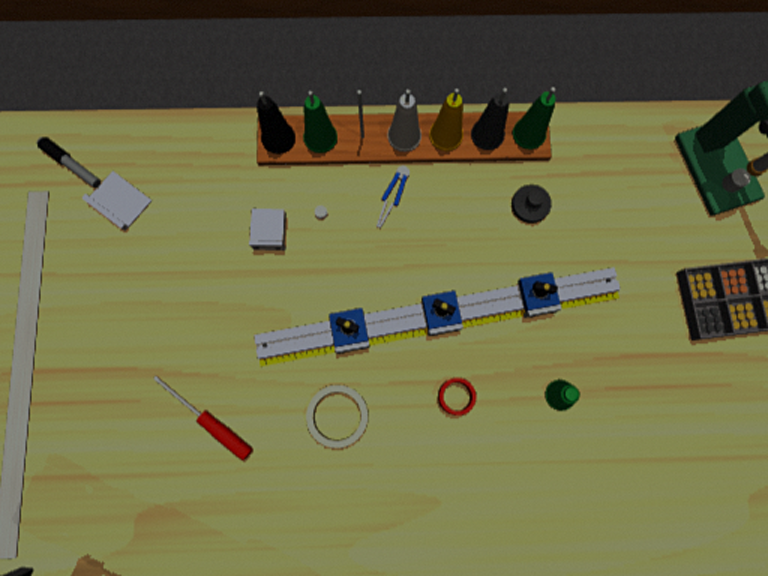

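View pics/side0.png

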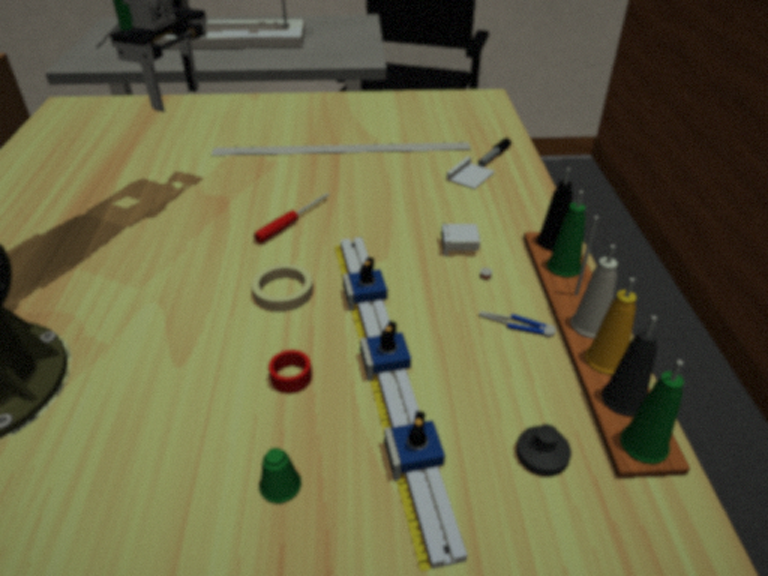

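Top (1.5x): blue stops with black knobs at left (347,328), mid (443,310), right (541,290); red ring at (457,397). Possible mix-ups are the white block (268,229), the cream tape roll (338,416) and the red screwdriver handle (225,435), and I reject those. The wing knobs are clear on the blue stops. Close crop next.

Run:
```python
from h import *
o=cv2.imread('pics/top0_raw.png')
c=[o[y-24:y+24,x-30:x+30] for x,y in((231,216),(295,204),(361,192),(305,264))]
c=[cv2.resize(k,None,fx=6.5,fy=6.0,interpolation=cv2.INTER_CUBIC) for k in c]
m=np.vstack([np.hstack(c[:2]),np.hstack(c[2:])]); cv2.imwrite('pics/c1.png',np.clip(m*1.6,0,255))
for n,u,v,z in(('L',349,331,36),('M',442,312,36),('R',540,294,36),('ring',457,397,15),('trkL',257,347,14),('trkR',618,281,14)):
    print(n,px2w('top0',u/1.5,v/1.5,z).round(1))
```

```text
L [558.3 160.7  36. ]
M [586.1   8.2  36. ]
R [ 612.5 -155.3   36. ]
ring [448.7 -12.7  15. ]
trkL [538.2 313.5  14. ]
trkR [ 636.2 -296.6   14. ][ WARN:0@0.425] global loadsave.cpp:1063 imwrite_ Unsupported depth image for selected encoder is fallbacked to CV_8U.
```

View pics/c1.png

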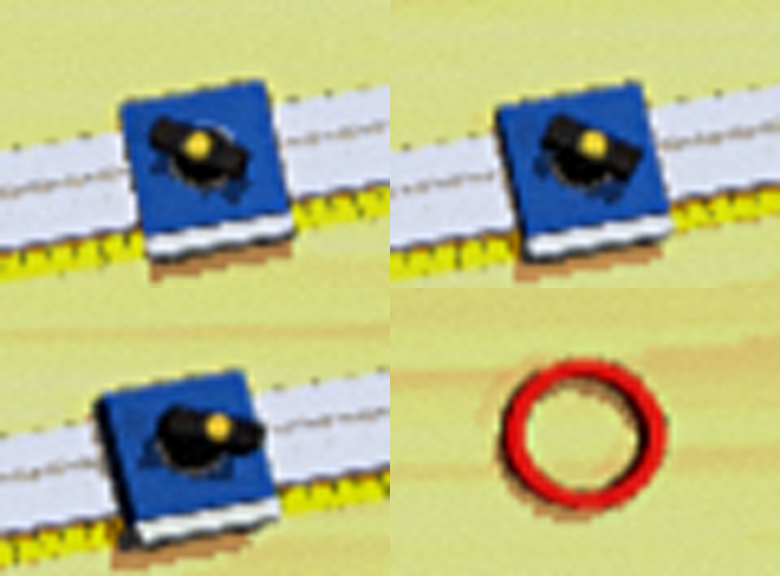

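Run:
```python
from h import *
for n,ox,oy,a,b,c in(('L',201,192,(160,132),(240,160),(199,145)),('M',265,180,(160,132),(245,162),(203,144)),('R',331,168,(172,132),(256,149),(217,139))):
    P=[px2w('top0',ox+p[0]/6.5,oy+p[1]/6,72.5) for p in(a,b,c)]
    d=P[0]-P[1]; print(n,'mid',((P[0]+P[1])/2).round(1),'dot',P[2].round(1),'len',np.hypot(*d[:2]).round(1),'yaw',np.degrees(np.arctan2(d[1],d[0])).round(1))
```

```text
L mid [563.9 160.7  72.5] dot [564.3 161.1  72.5] len 31.0 yaw 67.8
M mid [588.6   8.2  72.5] dot [589.8   8.   72.5] len 33.0 yaw 67.4
R mid [ 616.6 -155.3   72.5] dot [ 617.2 -156.5   72.5] len 31.4 yaw 76.0
```

```bash
cat > plan.py <<'E'
import sys
from h import *
def plan(x,y,z,yawdeg,n):
    s=read_state(); p=np.array(s['eef_pos']); r=s['eef_rot']; ps=r[2]
    d=np.array([x,y,z])-p; dy=(np.radians(yawdeg)-ps+np.pi)%(2*np.pi)-np.pi
    out=[]
    for i in range(n):
        c,q=np.cos(ps),np.sin(ps); v=d/n
        out.append([round(c*v[0]+q*v[1],1),round(q*v[0]-c*v[1],1),round(-v[2],1),round(-dy/n,3)]); ps+=dy/n
    print('pos',p.round(1),'rot',np.degrees(r).round(2),'gap',round(s['finger_gap'],2),'F',s['wrist_force'].round(1),'M',s['moment'].round(3),'t',round(s['clock'],2),'q6',s['joints'][5].round(2))
    for i in range(0,n,8): print(sum(out[i:i+8],[]))
if __name__=='__main__': plan(*map(float,sys.argv[1:5]),int(sys.argv[5]))
E
python3 plan.py 564 161 150 67 15; python3 -c "
from h import *
M=np.array(camera_info('wrist')['camera_from_world']);print((-M[:3,:3].T@M[:3,3]).round(1),M[:3,:3].round(2))"
```

```text
pos [224.1 502.  205. ] rot [-179.94   -0.    155.95] gap 94.05 F [-0.4  0.4  0. ] M [ 0.027 -0.032  0.018] t 0.1 q6 -0.07
[np.float64(-30.0), np.float64(-11.5), np.float64(3.7), np.float64(0.103), np.float64(-31.0), np.float64(-8.4), np.float64(3.7), np.float64(0.103), np.float64(-31.7), np.float64(-5.1), np.float64(3.7), np.float64(0.103), np.float64(-32.1), np.float64(-1.8), np.float64(3.7), np.float64(0.103), np.float64(-32.1), np.float64(1.5), np.float64(3.7), np.float64(0.103), np.float64(-31.7), np.float64(4.8), np.float64(3.7), np.float64(0.103), np.float64(-31.1), np.float64(8.1), np.float64(3.7), np.float64(0.103), np.float64(-30.1), np.float64(11.2), np.float64(3.7), np.float64(0.103)]
[np.float64(-28.8), np.float64(14.3), np.float64(3.7), np.float64(0.103), np.float64(-27.1), np.float64(17.2), np.float64(3.7), np.float64(0.103), np.float64(-25.2), np.float64(19.9), np.float64(3.7), np.float64(0.103), np.float64(-23.0), np.float64(22.4), np.float64(3.7), np.float64(0.103), np.float64(-20.6), np.float64(24.6), np.float64(3.7), np.float64(0.103), np.float64(-17.9), np.float64(26.6), np.float64(3.7), np.float64(0.103), np.float64(-15.1), np.float64(28.3), np.float64(3.7), np.float64(0.103)]
[152.  534.  384.8] [[ 0.41  0.91 -0.  ]
 [-0.88  0.39 -0.27]
 [-0.25  0.11  0.96]]
```

drive_tool(motion=[-30,-11.5,3.5,0.1,-31,-8.5,3.5,0.1,-31.5,-5,3.5,0.1,-32,-2,3.5,0.1,-32,1.5,3.5,0.1,-31.5,5,3.5,0.1,-31,8,3.5,0.1,-30,11,3.5,0.1], jaw=0, grip_force=6)

```text
clock: 0.77
eef_pos: [407.6, 316.0, 173.9]
eef_rot: [-3.138, 0.001, 1.898]
wrist_force: [-0.1, 1.5, -0.4]
finger_gap: 93.7
```

drive_tool(motion=[-29,14.5,3.5,0.1,-27,17,3.5,0.1,-25,20,3.5,0.1,-23,22.5,3.5,0.1,-20.5,24.5,3.5,0.1,-18,26.5,3.5,0.1,-15,28.5,3.5,0.1])

```text
clock: 1.35
eef_pos: [571.9, 146.7, 146.2]
eef_rot: [-3.137, 0.006, 1.161]
wrist_force: [-0.5, 0.5, 0.1]
finger_gap: 93.8
```

```bash
sed -i 's/out.append(\[\(.*\)\]); ps/out.append([float(a) for a in (\1)]); ps/' plan.py; python3 plan.py 564 161 130 67 6
```

```text
pos [571.9 146.7 146.2] rot [-179.73    0.34   66.52] gap 93.81 F [-0.5  0.5  0.1] M [-0.016  0.128  0.042] t 1.35 q6 0.6
[1.7, -2.2, 2.7, -0.001, 1.7, -2.2, 2.7, -0.001, 1.7, -2.2, 2.7, -0.001, 1.7, -2.2, 2.7, -0.001, 1.7, -2.2, 2.7, -0.001, 1.7, -2.2, 2.7, -0.001]
```

drive_tool(motion=[3.5,-4.5,5.5,0,3.5,-4.5,5.5,0,3,-4,5,0,0,0,0,0])

```text
clock: 1.68
eef_pos: [565.5, 156.8, 126.4]
eef_rot: [-3.134, 0.008, 1.149]
wrist_force: [-0.3, -0.2, -0.7]
finger_gap: 94.2
```

Run:
```python
from h import *
s=snap('wrist','w1',None,1.5); print(s['eef_pos'],s['eef_rot'], w2px('w1',[564,161,72.5]))
```

```text
[565.54646357 156.82593324 126.42202358] [-3.13436416  0.00848526  1.14936052] (np.float64(248.28737096331415), np.float64(209.5316510575828))
```

View pics/w1.png

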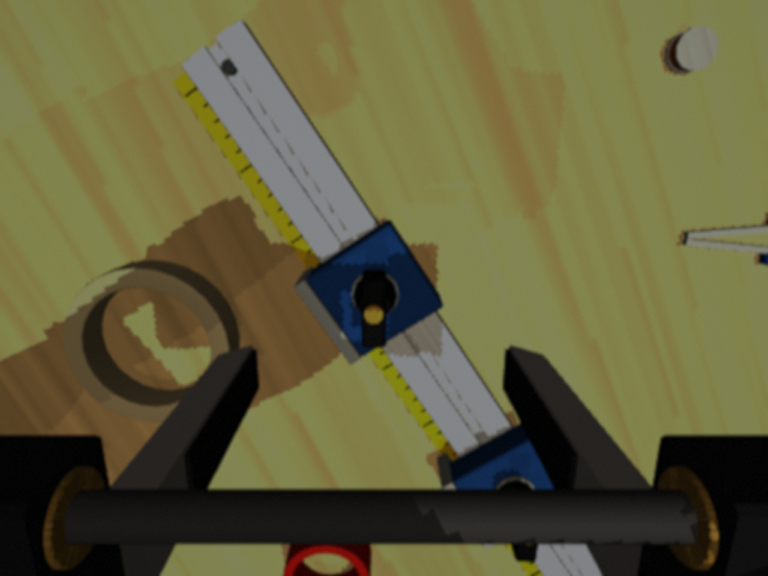

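Run:
```python
from h import *
o=cv2.imread('pics/w1_raw.png')[180:240,215:285]
cv2.imwrite('pics/c2.png',cv2.resize(np.clip(o*2.5,0,255).astype(np.uint8),None,fx=10,fy=10,interpolation=cv2.INTER_CUBIC))
```

```text
(no output)
```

View pics/c2.png

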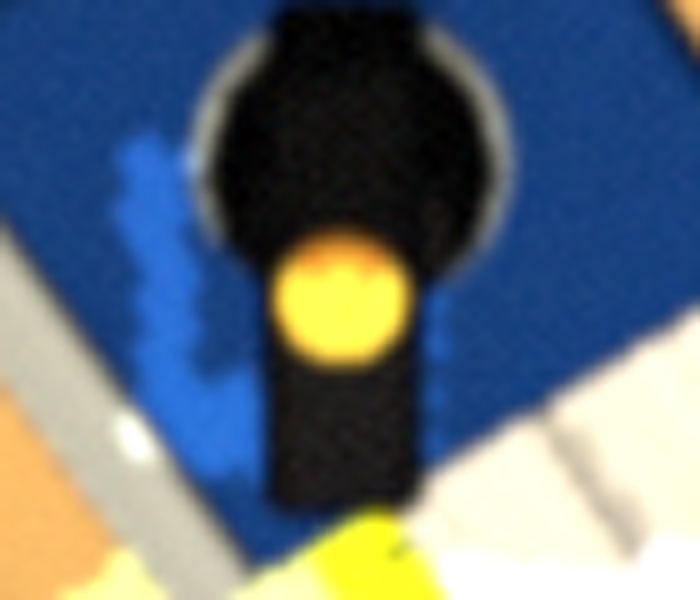

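```bash
python3 - <<'E'
from h import *
a=px2w('w1',215+34.2,180+1.5,72.5);b=px2w('w1',215+34.3,180+50.5,72.5)
d=a-b;print(a,b,(a+b)/2,np.hypot(*d[:2]),np.degrees(np.arctan2(d[1],d[0])))
print(px2w('w1',215+34.2,180+30,72.5))
E
python3 plan.py 564.5 161 90 66 4
```

```text
[573.20255904 179.80629126  72.5       ] [557.96071626 145.80792637  72.5       ] [565.58163765 162.80710882  72.5       ] 37.25859077537757 65.85277911841685
[564.45839864 160.40486386  72.5       ]
pos [565.8 156.8 127. ] rot [-179.62    0.47   65.88] gap 93.95 F [ 0.2 -0.2 -1. ] M [-0.105  0.095  0.004] t 1.73 q6 0.63
[0.8, -0.7, 9.3, -0.001, 0.8, -0.7, 9.3, -0.001, 0.8, -0.7, 9.3, -0.001, 0.8, -0.7, 9.3, -0.001]
```

drive_tool(motion=[1,-0.7,15,0,1,-0.7,15,0,1,-0.7,15,0,1,-0.7,15,0,0,0,8,0,0,0,4,0])

```text
clock: 2.23
eef_pos: [563.3, 166.7, 56.6]
eef_rot: [-3.14, 0.004, 1.162]
wrist_force: [-0.1, 0.6, 0.2]
finger_gap: 93.6
```

```bash
python3 plan.py 565 161.6 54 65.8 1
```

```text
pos [563.3 166.7  56.6] rot [-179.92    0.24   66.55] gap 93.62 F [-0.1  0.6  0.2] M [-0.018  0.085  0.002] t 2.23 q6 0.64
[-4.0, 3.5, 2.6, 0.013]
```

drive_tool(motion=[-4,3.5,2.5,0.015,0,0,0,0])

```text
clock: 2.4
eef_pos: [564.7, 162.0, 54.1]
eef_rot: [-3.14, 0.004, 1.147]
wrist_force: [-0.9, 0.5, -0.1]
finger_gap: 94.0
```

```bash
python3 plan.py 565 161.6 54 65.5 1
```

```text
pos [564.7 162.   54.1] rot [-179.91    0.26   65.73] gap 93.95 F [-0.9  0.5 -0.1] M [-0.035  0.085  0.028] t 2.4 q6 0.64
[-0.2, 0.5, 0.1, 0.004]
```

drive_tool(motion=[0,0,0,0,0,0,0,0,0,0,0,0,0,0,0,0,0,0,0,0,0,0,0,0,0,0,0,0,0,0,0,0], jaw=1, grip_force=6)

```text
clock: 3.07
eef_pos: [566.3, 161.9, 57.4]
eef_rot: [3.139, 0.002, 1.147]
wrist_force: [-0.7, 0.5, -0.3]
finger_gap: 44.0
```

```bash
python3 plan.py 565 161.6 54 65.5 1
```

```text
pos [566.3 161.9  57.4] rot [1.7987e+02 9.0000e-02 6.5700e+01] gap 43.96 F [-0.7  0.5 -0.3] M [-0.09   0.019 -0.044] t 3.07 q6 0.64
[-0.8, -1.0, 3.4, 0.004]
```

drive_tool(motion=[-0.5,-0.5,3,0,0,-0.3,0.6,0,0,0,0.4,0,0,0,0.4,0,0,0,0.4,0,0,0,0.4,0,0,0,0.4,0,0,0,0.4,0])

```text
clock: 3.73
eef_pos: [563.9, 162.3, 52.1]
eef_rot: [-3.141, 0.002, 1.147]
wrist_force: [-2.1, -1.4, 4.8]
finger_gap: 16.2
```

```bash
python3 plan.py 565 161.6 54 65.5 1
```

```text
pos [563.9 162.3  52.1] rot [-1.7996e+02  1.4000e-01  6.5730e+01] gap 16.24 F [-2.1 -1.4  4.8] M [-0.192  0.606  0.075] t 3.73 q6 0.64
[-0.2, 1.3, -1.9, 0.004]
```

drive_tool(motion=[0,0.5,-3.5,0,0,0.3,0,0,0,0,0,0,0,0,0.2,0])

```text
clock: 4.07
eef_pos: [563.9, 162.0, 55.3]
eef_rot: [-3.139, 0.004, 1.147]
wrist_force: [-2.9, -0.4, 1.9]
finger_gap: 15.7
```

```bash
python3 plan.py 565 161.6 55 65.5 1
```

```text
pos [563.9 162.   55.3] rot [-179.84    0.21   65.73] gap 15.7 F [-2.9 -0.4  1.9] M [-0.127  0.483 -0.023] t 4.07 q6 0.64
[0.1, 1.2, 0.3, 0.004]
```

drive_tool(motion=[0,-1.2,0.2,0,0,-0.5,0.2,0,0,0,0.3,0,0,0,0.3,0])

```text
clock: 4.4
eef_pos: [563.8, 162.1, 55.1]
eef_rot: [3.14, 0.003, 1.147]
wrist_force: [-1.7, -0.9, 4.6]
finger_gap: 15.7
```

Run:
```python
from h import *
s=snap('wrist','w2'); print(s['finger_gap'],s['eef_pos'],s['wrist_force'],s['moment'])
o=cv2.imread('pics/w2_raw.png')[190:384,170:350]
cv2.imwrite('pics/w2.png',cv2.resize(np.clip(o*2.,0,255).astype(np.uint8),None,fx=3,fy=3,interpolation=cv2.INTER_CUBIC))
```

```text
15.679105121893873 [563.79617415 162.07449976  55.09378793] [-1.65494321 -0.85742725  4.55147141] [-0.28427455  0.49940013  0.01725096]
```

View pics/w2.png

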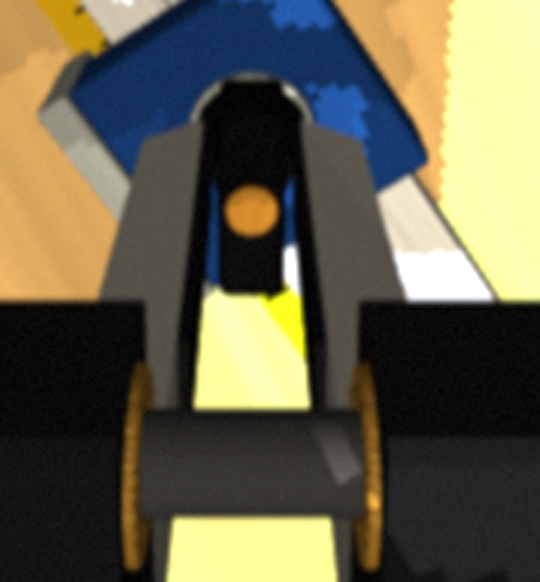

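drive_tool(motion=[0,0,-3,0,0,0,-3,0,0,0,-1.5,0,0,0,0,0,0,0,0,0])

```text
clock: 4.87
eef_pos: [563.4, 161.6, 61.1]
eef_rot: [3.141, 0.004, 1.147]
wrist_force: [2.0, -1.1, -3.3]
finger_gap: 12.1
```

```bash
python3 plan.py 565 161.6 62 65.5 1
```

```text
pos [563.4 161.6  61.1] rot [179.98   0.23  65.71] gap 12.07 F [ 2.  -1.1 -3.3] M [-0.256 -0.291  0.016] t 4.87 q6 0.64
[0.6, 1.4, -0.9, 0.004]
```

drive_tool(motion=[0,0,0.5,0,0,0,0.3,0,0,0,0.3,0], grip_force=26)

```text
clock: 5.12
eef_pos: [563.5, 161.6, 61.1]
eef_rot: [3.141, 0.004, 1.147]
wrist_force: [-0.3, -1.4, 1.7]
finger_gap: 12.0
```

```bash
python3 plan.py 565 161.6 61 65.5 1
```

```text
pos [563.5 161.6  61.1] rot [179.96   0.21  65.72] gap 12.0 F [-0.3 -1.4  1.7] M [-0.483  0.217 -0.042] t 5.12 q6 0.64
[0.6, 1.4, 0.1, 0.004]
```

drive_tool(motion=[0,0,0.2,0.01,0,0,0.2,0.01,0,0,0.2,0.01])

```text
clock: 5.37
eef_pos: [563.5, 161.6, 61.0]
eef_rot: [3.141, 0.004, 1.115]
wrist_force: [-0.9, -2.7, 3.9]
finger_gap: 11.6
```

```bash
python3 plan.py 565 161.6 61 65.5 1
```

```text
pos [563.5 161.6  61. ] rot [179.94   0.21  63.89] gap 11.61 F [-0.9 -2.7  3.9] M [-0.517  0.405  0.215] t 5.37 q6 0.68
[0.6, 1.3, 0.0, -0.028]
```

drive_tool(motion=[0,0,0.1,0.01])

```text
clock: 5.45
eef_pos: [563.5, 161.7, 61.0]
eef_rot: [3.14, 0.004, 1.104]
wrist_force: [-0.5, -1.9, 1.6]
finger_gap: 11.7
```

```bash
python3 plan.py 565 161.6 61 65.7 1
```

```text
pos [563.5 161.7  61. ] rot [179.93   0.21  63.27] gap 11.66 F [-0.5 -1.9  1.6] M [-0.521  0.276  0.288] t 5.45 q6 0.69
[0.6, 1.3, 0.0, -0.042]
```

drive_tool(motion=[0,0,0,0,0,0,0,0,0,0,0,0,0,0,-5,0,0,0,-20,0,0,0,-20,0,0,0,-15,0,0,0,0,0], jaw=0.4, grip_force=6)

```text
clock: 6.12
eef_pos: [562.7, 162.7, 122.7]
eef_rot: [-3.14, 0.004, 1.103]
wrist_force: [0.1, -1.1, 1.1]
finger_gap: 56.0
```

```bash
python3 plan.py 589 8 128 66 6
```

```text
pos [562.7 162.7 122.7] rot [-179.89    0.23   63.19] gap 56.05 F [ 0.1 -1.1  1.1] M [-0.026  0.088  0.046] t 6.12 q6 0.69
[-21.0, 15.5, -0.9, -0.008, -21.2, 15.4, -0.9, -0.008, -21.3, 15.2, -0.9, -0.008, -21.4, 15.0, -0.9, -0.008, -21.5, 14.8, -0.9, -0.008, -21.7, 14.7, -0.9, -0.008]
```

drive_tool(motion=[-21,15.5,-1,-0.01,-21,15.5,-1,-0.01,-21.5,15,-1,-0.01,-21.5,15,-1,-0.01,-21.5,15,-1,-0.01,-21.5,14.5,-1,-0.01,0,0,0,0,0,0,0,0])

```text
clock: 6.78
eef_pos: [589.8, 3.2, 125.6]
eef_rot: [-3.138, 0.003, 1.169]
wrist_force: [0.5, 1.3, -0.4]
finger_gap: 56.2
```

Run:
```python
from h import *
s=snap('wrist','w3'); print(s['eef_pos'],s['eef_rot'])
u,v=w2px('w3',[589,8,72.5]); u,v=int(u),int(v); print(u,v,'origin',u-35,v-30)
for n in('w1','w3'):
    o=cv2.imread(f'pics/{n}_raw.png')
o=o[v-30:v+30,u-35:u+35]
cv2.imwrite('pics/c3.png',cv2.resize(np.clip(o*2.5,0,255).astype(np.uint8),None,fx=10,fy=10,interpolation=cv2.INTER_CUBIC))
```

```text
[589.7672864    3.15436736 125.55073861] [-3.13775501  0.00316471  1.16883779]
248 208 origin 213 178
```

View pics/c3.png

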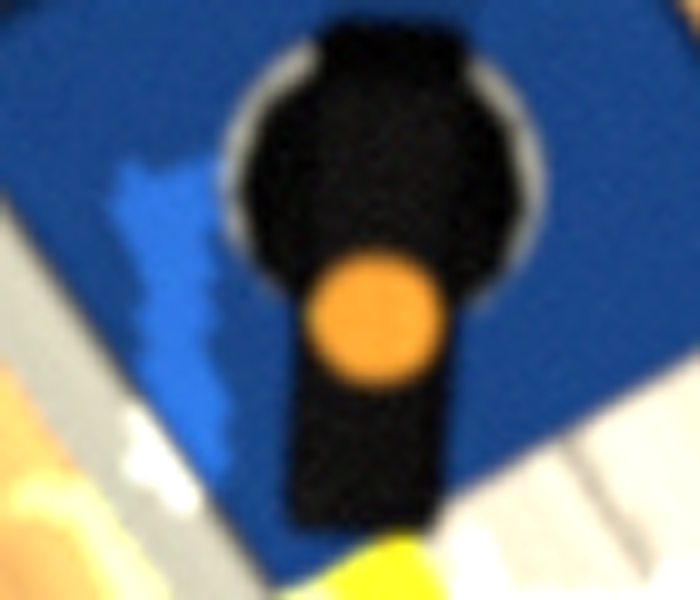

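```bash
python3 - <<'E'
from h import *
a=px2w('w3',213+39.3,178+3,72.5);b=px2w('w3',213+36.5,178+52.5,72.5)
d=a-b;print(a,b,(a+b)/2,np.hypot(*d[:2]),np.degrees(np.arctan2(d[1],d[0])))
print(px2w('w3',213+37.6,178+31.8,72.5))
E
python3 plan.py 590.5 8.5 61 63.3 5
```

```text
[599.45462744  26.10293535  72.5       ] [582.93939127  -7.54142333  72.5       ] [591.19700936   9.28075601  72.5       ] 37.47927288728663 63.854648202819206
[589.96986558   6.89704007  72.5       ]
pos [589.7   3.4 125.5] rot [-179.78    0.19   66.99] gap 56.27 F [-0.8 -0.2 -0.5] M [-0.056  0.084  0.019] t 6.83 q6 0.35
[1.0, -0.3, 12.9, 0.013, 1.0, -0.3, 12.9, 0.013, 1.0, -0.3, 12.9, 0.013, 1.0, -0.3, 12.9, 0.013, 1.0, -0.3, 12.9, 0.013]
```

drive_tool(motion=[1,0,14,0.013,1,-0.5,14,0.013,1,-0.5,14,0.013,1,-0.5,12,0.013,0,0,8,0.01,0,0,1,0,0,0,0.3,0], jaw=0.68)

```text
clock: 7.42
eef_pos: [588.7, 14.6, 58.4]
eef_rot: [-3.137, 0.003, 1.11]
wrist_force: [0.3, -0.6, -0.2]
finger_gap: 30.3
```

```bash
python3 plan.py 590 8.2 61 63.5 1
```

```text
pos [588.7  14.6  58.4] rot [-1.7975e+02  1.7000e-01  6.3580e+01] gap 30.35 F [ 0.3 -0.6 -0.2] M [-0.012  0.024 -0.008] t 7.42 q6 0.42
[-5.1, 4.0, -2.6, 0.001]
```

drive_tool(motion=[-5,4,-2.5,0,0,0,0.2,0,0,0,0.2,0])

```text
clock: 7.67
eef_pos: [590.7, 8.5, 62.1]
eef_rot: [-3.139, 0.002, 1.111]
wrist_force: [0.4, -1.2, 0.3]
finger_gap: 30.2
```

drive_tool(motion=[0,0,0.3,0,0,0,0.3,0,0,0,0.3,0,0,0,0.3,0,0,0,0.3,0], jaw=1, grip_force=6)

```text
clock: 8.08
eef_pos: [589.4, 9.1, 62.5]
eef_rot: [-3.136, 0.002, 1.111]
wrist_force: [-0.6, -1.9, 1.1]
finger_gap: 12.3
```

```bash
python3 plan.py 590 8.2 61 63.5 1
```

```text
pos [589.4   9.1  62.5] rot [-1.7965e+02  1.1000e-01  6.3660e+01] gap 12.32 F [-0.6 -1.9  1.1] M [-0.31   0.172 -0.061] t 8.08 q6 0.41
[-0.6, 0.9, 1.5, 0.003]
```

Well aligned (gap 12.3). Firm the grip, then twist.

drive_tool(motion=[0,0,1,0,0,0,0.5,0,0,0,0.3,0], grip_force=26)

```text
clock: 8.33
eef_pos: [589.5, 9.1, 62.5]
eef_rot: [-3.136, 0.002, 1.111]
wrist_force: [-1.3, 0.2, 0.3]
finger_gap: 11.8
```

```bash
python3 plan.py 590 8.2 61 63.5 1
```

```text
pos [589.5   9.1  62.5] rot [-1.797e+02  1.100e-01  6.365e+01] gap 11.77 F [-1.3  0.2  0.3] M [ 0.036  0.483 -0.04 ] t 8.33 q6 0.41
[-0.6, 0.9, 1.5, 0.003]
```

drive_tool(motion=[0,0,0.2,0.01,0,0,0.2,0.01,0,0,0.2,0.01])

```text
clock: 8.58
eef_pos: [589.5, 9.1, 62.4]
eef_rot: [-3.137, 0.002, 1.079]
wrist_force: [-3.4, 0.8, 5.4]
finger_gap: 11.8
```

```bash
python3 plan.py 590 8.2 61 63.5 1
```

```text
pos [589.5   9.1  62.4] rot [-1.7972e+02  1.1000e-01  6.1820e+01] gap 11.85 F [-3.4  0.8  5.4] M [0.021 0.769 0.124] t 8.58 q6 0.44
[-0.5, 0.8, 1.4, -0.029]
```

drive_tool(motion=[0,0,0.2,0.01])

```text
clock: 8.67
eef_pos: [589.5, 9.1, 62.4]
eef_rot: [-3.137, 0.002, 1.068]
wrist_force: [-3.8, 0.3, 6.6]
finger_gap: 11.6
```

```bash
python3 plan.py 590 8.2 61 63.5 1
```

```text
pos [589.5   9.1  62.4] rot [-1.7973e+02  1.2000e-01  6.1200e+01] gap 11.6 F [-3.8  0.3  6.6] M [-0.057  0.739  0.204] t 8.67 q6 0.46
[-0.5, 0.8, 1.4, -0.04]
```

drive_tool(motion=[0,0,0,0.01])

```text
clock: 8.75
eef_pos: [589.5, 9.1, 62.5]
eef_rot: [-3.137, 0.002, 1.057]
wrist_force: [-1.5, 0.1, 1.7]
finger_gap: 11.5
```

```bash
python3 plan.py 590 8.2 61 63.5 1
```

```text
pos [589.5   9.1  62.5] rot [-1.7973e+02  1.3000e-01  6.0570e+01] gap 11.47 F [-1.5  0.1  1.7] M [-0.034  0.472  0.297] t 8.75 q6 0.47
[-0.5, 0.9, 1.5, -0.051]
```

Mid rises steadily to 0.30 N m, so it holds. On to the right knob.

drive_tool(motion=[0,0,0,0,0,0,0,0,0,0,0,0,0,0,-5,0,0,0,-20,0,0,0,-20,0,0,0,-15,0,0,0,0,0], jaw=0.4, grip_force=6)

```text
clock: 9.42
eef_pos: [589.6, 8.9, 123.8]
eef_rot: [-3.135, 0.003, 1.056]
wrist_force: [0.2, -0.2, 0.8]
finger_gap: 55.7
```

```bash
python3 plan.py 617 -158 128 75 7
```

```text
pos [589.6   8.9 123.8] rot [-179.63    0.18   60.49] gap 55.71 F [ 0.2 -0.2  0.8] M [-0.032  0.065 -0.055] t 9.42 q6 0.47
[-18.8, 15.2, -0.6, -0.036, -19.4, 14.5, -0.6, -0.036, -19.9, 13.8, -0.6, -0.036, -20.4, 13.0, -0.6, -0.036, -20.8, 12.3, -0.6, -0.036, -21.2, 11.5, -0.6, -0.036, -21.6, 10.7, -0.6, -0.036]
```

drive_tool(motion=[-19,15,-0.6,-0.036,-19.5,14.5,-0.6,-0.036,-20,14,-0.6,-0.036,-20.5,13,-0.6,-0.036,-21,12.5,-0.6,-0.036,-21,11.5,-0.6,-0.036,-21.5,10.5,-0.6,-0.036,0,0,0,0])

```text
clock: 10.08
eef_pos: [617.8, -164.3, 123.9]
eef_rot: [-3.134, 0.001, 1.324]
wrist_force: [-0.1, 0.8, -0.4]
finger_gap: 56.2
```

Run:
```python
from h import *
s=snap('wrist','w4'); print(s['eef_pos'],s['eef_rot'])
u,v=w2px('w4',[617,-156,72.5]); u,v=int(u),int(v); print(u,v,'origin',u-35,v-30)
o=cv2.imread('pics/w4_raw.png')[v-30:v+30,u-35:u+35]
cv2.imwrite('pics/c4.png',cv2.resize(np.clip(o*2.5,0,255).astype(np.uint8),None,fx=10,fy=10,interpolation=cv2.INTER_CUBIC))
```

```text
[ 617.82372922 -164.27597312  123.91906212] [-3.13366374e+00  9.05137763e-04  1.32397962e+00]
248 204 origin 213 174
```

View pics/c4.png

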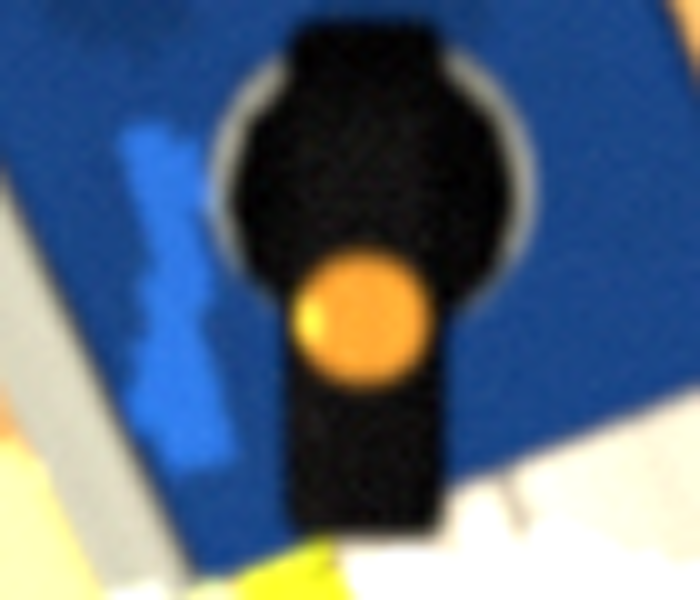

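```bash
python3 - <<'E'
from h import *
a=px2w('w4',213+36.5,174+2.5,72.5);b=px2w('w4',213+36.5,174+53,72.5)
d=a-b;print(a,b,(a+b)/2,np.hypot(*d[:2]),np.degrees(np.arctan2(d[1],d[0])))
print(px2w('w4',213+36.2,174+31.8,72.5))
E
python3 plan.py 618 -156 61 75.3 5
```

```text
[ 622.59015223 -136.11837227   72.5       ] [ 613.33781589 -172.59408578   72.5       ] [ 617.96398406 -154.35622903   72.5       ] 37.63088364222094 75.76669748108034
[ 617.1102373  -156.84847625   72.5       ]
pos [ 617.6 -162.5  123.6] rot [-1.795e+02  3.000e-02  7.578e+01] gap 56.51 F [ 0.2 -0.2 -0.2] M [-0.065  0.063 -0.003] t 10.13 q6 -0.07
[1.3, -0.2, 12.5, 0.002, 1.3, -0.2, 12.5, 0.002, 1.3, -0.2, 12.5, 0.002, 1.3, -0.2, 12.5, 0.002, 1.3, -0.2, 12.5, 0.002]
```

Wing yaw 75.8°, which the tool already has.

drive_tool(motion=[0,0,14,0.002,0,0,14,0.002,0,0,14,0.002,0,0,11,0,0,0,5,0,0,0,1,0,0,0,0.3,0], jaw=0.68)

```text
clock: 10.72
eef_pos: [616.3, -157.6, 59.4]
eef_rot: [-3.131, -0.0, 1.315]
wrist_force: [0.2, -0.1, -0.5]
finger_gap: 30.2
```

```bash
python3 plan.py 617.7 -155.5 61.5 75.4 1
```

```text
pos [ 616.3 -157.6   59.4] rot [-1.794e+02 -2.000e-02  7.532e+01] gap 30.16 F [ 0.2 -0.1 -0.5] M [-0.112  0.106  0.   ] t 10.72 q6 -0.05
[2.4, 0.8, -2.1, -0.001]
```

drive_tool(motion=[2,1,-2,0,0,0,0.2,0])

```text
clock: 10.88
eef_pos: [618.3, -155.5, 62.3]
eef_rot: [-3.132, -0.0, 1.315]
wrist_force: [0.2, 0.9, -0.6]
finger_gap: 30.2
```

drive_tool(motion=[0,0,0.3,0,0,0,0.3,0,0,0,0.3,0,0,0,0.3,0,0,0,0.3,0], jaw=1, grip_force=6)

```text
clock: 11.3
eef_pos: [616.5, -154.8, 63.0]
eef_rot: [-3.127, -0.0, 1.315]
wrist_force: [-2.0, -0.1, 2.7]
finger_gap: 12.1
```

drive_tool(motion=[0,0,0.3,0,0,0,0.3,0,0,0,0.3,0], grip_force=26)

```text
clock: 11.55
eef_pos: [616.5, -154.8, 63.0]
eef_rot: [-3.128, -0.0, 1.315]
wrist_force: [-2.9, 1.9, 3.9]
finger_gap: 11.5
```

```bash
python3 plan.py 617.7 -155.5 61.5 75.4 1
```

```text
pos [ 616.5 -154.8   63. ] rot [-1.7922e+02 -3.0000e-02  7.5350e+01] gap 11.51 F [-2.9  1.9  3.9] M [0.231 0.62  0.064] t 11.55 q6 -0.05
[-0.4, 1.3, 1.5, -0.001]
```

drive_tool(motion=[0,0,0.2,0.01,0,0,0.2,0.01,0,0,0.2,0.01,0,0,0.2,0.01])

```text
clock: 11.88
eef_pos: [616.6, -154.8, 63.0]
eef_rot: [-3.128, 0.0, 1.272]
wrist_force: [-3.9, 2.8, 6.2]
finger_gap: 11.6
```

```bash
python3 plan.py 617.7 -155.5 61.5 75.4 1
```

```text
pos [ 616.6 -154.8   63. ] rot [-1.7923e+02  1.0000e-02  7.2870e+01] gap 11.62 F [-3.9  2.8  6.2] M [0.186 0.77  0.113] t 11.88 q6 -0.0
[-0.3, 1.3, 1.5, -0.044]
```

drive_tool(motion=[0,0,0,0.02,0,0,0,0.02])

```text
clock: 12.05
eef_pos: [616.6, -154.8, 63.0]
eef_rot: [-3.128, 0.001, 1.229]
wrist_force: [-1.9, 0.7, 2.7]
finger_gap: 11.7
```

```bash
python3 plan.py 617.7 -155.5 61.5 75.4 1
```

```text
pos [ 616.6 -154.8   63. ] rot [-1.7924e+02  4.0000e-02  7.0390e+01] gap 11.67 F [-1.9  0.7  2.7] M [0.206 0.49  0.161] t 12.05 q6 0.04
[-0.3, 1.3, 1.5, -0.087]
```

drive_tool(motion=[0,0,0,0.036,0,0,0,0.036,0,0,0,0.036,0,0,0,0.036])

```text
clock: 12.38
eef_pos: [616.7, -154.9, 63.0]
eef_rot: [-3.129, 0.003, 1.073]
wrist_force: [-3.1, 1.5, 3.7]
finger_gap: 11.7
```

```bash
python3 plan.py 617.7 -155.5 61.5 54.9 1
```

```text
pos [ 616.7 -154.9   63. ] rot [-1.7927e+02  1.6000e-01  6.1510e+01] gap 11.7 F [-3.1  1.5  3.7] M [0.178 0.528 0.106] t 12.38 q6 0.19
[-0.1, 1.2, 1.5, 0.115]
```

drive_tool(motion=[0,0,0,0.036,0,0,0,0.036,0,0,0,0.036,0,0,0,0])

```text
clock: 12.72
eef_pos: [616.8, -154.9, 63.0]
eef_rot: [-3.129, 0.004, 0.953]
wrist_force: [-2.3, 1.7, 4.0]
finger_gap: 11.7
```

drive_tool(motion=[0,0,0,0,0,0,0,0,0,0,0,0,0,0,-5,0,0,0,-20,0,0,0,-20,0,0,0,-20,0,0,0,-10,0], jaw=0, grip_force=6)

```text
clock: 13.38
eef_pos: [616.8, -155.2, 137.6]
eef_rot: [-3.125, 0.006, 0.956]
wrist_force: [0.7, 0.9, -0.2]
finger_gap: 61.2
```

```bash
python3 plan.py 449 -13 130 66 8
python3 - <<'E'
from h import *
# ring fit on first top picture, red mask
o=cv2.imread('pics/top0_raw.png').astype(int); m=((o[:,:,2]>90)&(o[:,:,1]<60)&(o[:,:,0]<60)).astype(np.uint8)
m[:, :280]=0; m[:,330:]=0; m[:240]=0; m[290:]=0
ys,xs=np.nonzero(m); (c,r,_)=cv2.fitEllipse(cv2.convexHull(np.c_[xs,ys].astype(np.float32)));print(c,r,px2w('top0',*c,28))
E
```

```text
pos [ 616.8 -155.2  137.6] rot [-179.05    0.33   54.77] gap 61.22 F [ 0.7  0.9 -0.2] M [-0.064  0.092 -0.051] t 13.38 q6 0.31
[2.4, -27.4, 1.0, -0.025, 3.1, -27.3, 1.0, -0.025, 3.8, -27.2, 1.0, -0.025, 4.4, -27.1, 1.0, -0.025, 5.1, -27.0, 1.0, -0.025, 5.7, -26.9, 1.0, -0.025, 6.4, -26.7, 1.0, -0.025, 7.1, -26.6, 1.0, -0.025]
(304.7089538574219, 263.9645690917969) (23.77854347229004, 24.969234466552734) [450.20514839 -11.25636768  28.        ]
```

Right gave at a constant ~0.11 N m and was turned 20.7°. Now the ring.

drive_tool(motion=[4.5,-27,1,0,4.5,-27,1,0,4.5,-27,1,0,4.5,-27,1,0,4.5,-27,1,0,4.5,-27,1,0,4.5,-27,1,0,4.5,-27,1,0])

```text
clock: 14.05
eef_pos: [457.2, 1.1, 134.1]
eef_rot: [-3.132, 0.003, 0.953]
wrist_force: [0.5, -0.6, 0.8]
finger_gap: 93.6
```

drive_tool(motion=[0,0,0,0,0,0,0,0])

```text
clock: 14.22
eef_pos: [454.5, 3.8, 134.3]
eef_rot: [-3.132, 0.003, 0.957]
wrist_force: [1.1, -0.2, 0.2]
finger_gap: 94.0
```

```bash
cat > ring.py <<'E'
import sys
from h import *
def ring(f,zb):
    s=snap('wrist',f); o=cv2.imread(f'pics/{f}_raw.png').astype(int)
    m=((o[:,:,2]>60)&(o[:,:,2]>2.2*o[:,:,1])&(o[:,:,2]>2.2*o[:,:,0])).astype(np.uint8)
    n,l,st,_=cv2.connectedComponentsWithStats(m); k=1+np.argmax(st[1:,4]); m=(l==k).astype(np.uint8)
    cs,h=cv2.findContours(m,cv2.RETR_CCOMP,cv2.CHAIN_APPROX_NONE); print('area',st[k])
    for i,c in enumerate(cs):
        if len(c)>25:
            e=cv2.fitEllipse(cv2.convexHull(c)); print('hole' if h[0][i][3]>=0 else 'outer',np.round(e[0],1),np.round(e[1],1),'z top',px2w(f,*e[0],zb+30).round(1),'mid',px2w(f,*e[0],zb+15).round(1))
    print('tcp',s['eef_pos'].round(1),np.degrees(s['eef_rot']).round(2))
ring(sys.argv[1],float(sys.argv[2]))
E
python3 ring.py w5 0; python3 plan.py 450 -11.5 60 57 4
```

```text
area [ 227  180   65   63 1223]
outer [259.  211.2] [62.4 66. ] z top [450.2 -10.9  30. ] mid [447.4 -15.   15. ]
hole [259.2 211.8] [51.3 53.4] z top [450.  -11.4  30. ] mid [447.2 -15.6  15. ]
tcp [454.5   3.8 134.3] [-1.7946e+02  1.7000e-01  5.4810e+01]
pos [454.6   3.6 134.3] rot [-179.44    0.18   54.79] gap 94.48 F [ 0.5 -0.3  0.1] M [-0.062  0.082  0.04 ] t 14.27 q6 0.54
[-3.7, 1.2, 18.6, -0.01, -3.8, 1.2, 18.6, -0.01, -3.8, 1.2, 18.6, -0.01, -3.8, 1.1, 18.6, -0.01]
```

drive_tool(motion=[-4,1,18,0,-4,1,18,0,-4,1,18,0,-4,1,18,0,0,0,5,0,0,0,0,0])

```text
clock: 14.77
eef_pos: [452.6, -15.6, 55.4]
eef_rot: [-3.136, 0.001, 0.954]
wrist_force: [0.6, 0.6, 0.6]
finger_gap: 93.7
```

```bash
python3 plan.py 450.1 -11.2 12 55 4
```

```text
pos [452.6 -15.6  55.4] rot [-1.797e+02  4.000e-02  5.464e+01] gap 93.67 F [0.6 0.6 0.6] M [-0.075  0.105  0.001] t 14.77 q6 0.5
[0.5, -1.1, 10.9, -0.002, 0.5, -1.1, 10.9, -0.002, 0.5, -1.1, 10.9, -0.002, 0.5, -1.1, 10.9, -0.002]
```

drive_tool(motion=[0.5,-1,11,0,0.5,-1,11,0,0.5,-1,11,0,0.5,-1,8,0,0,0,1,0])

```text
clock: 15.18
eef_pos: [453.8, -12.4, 14.1]
eef_rot: [-3.14, -0.001, 0.952]
wrist_force: [-0.2, 1.1, -0.3]
finger_gap: 93.9
```

```bash
python3 plan.py 450.1 -11.2 11 55 1
```

```text
pos [453.8 -12.4  14.1] rot [-1.7993e+02 -8.0000e-02  5.4550e+01] gap 93.91 F [-0.2  1.1 -0.3] M [-0.049  0.095  0.028] t 15.18 q6 0.51
[-1.2, -3.7, 3.1, -0.008]
```

drive_tool(motion=[-1.2,-3.7,3,0,0,0,0.3,0,0,0,0.4,0,0,0,0.4,0,0,0,0.4,0], jaw=0.26)

```text
clock: 15.6
eef_pos: [450.9, -11.1, 10.7]
eef_rot: [3.141, -0.002, 0.952]
wrist_force: [-0.9, -0.8, -0.2]
finger_gap: 70.0
```

```bash
python3 plan.py 450.1 -11.2 11 55 1
```

```text
pos [450.9 -11.1  10.7] rot [ 1.7997e+02 -1.4000e-01  5.4570e+01] gap 70.02 F [-0.9 -0.8 -0.2] M [-0.071  0.125  0.   ] t 15.6 q6 0.51
[-0.6, -0.6, -0.3, -0.008]
```

drive_tool(motion=[-0.5,-0.5,0.2,0,0,0,0.3,0,0,0,0.3,0,0,0,0.3,0,0,0,0.3,0], jaw=1, grip_force=10)

```text
clock: 16.02
eef_pos: [450.5, -11.2, 10.7]
eef_rot: [3.14, -0.003, 0.952]
wrist_force: [-3.3, 0.2, 6.7]
finger_gap: 59.9
```

```bash
python3 plan.py 450.1 -11.2 11 55 1
```

```text
pos [450.5 -11.2  10.7] rot [ 1.7993e+02 -1.7000e-01  5.4560e+01] gap 59.88 F [-3.3  0.2  6.7] M [ 0.029  0.628 -0.029] t 16.02 q6 0.51
[-0.2, -0.4, -0.3, -0.008]
```

drive_tool(motion=[0,0,-5,0,0,0,-20,0,0,0,-25,0,0,0,-25,0,0,0,-20,0,0,0,0,0])

```text
clock: 16.52
eef_pos: [449.3, -11.4, 110.2]
eef_rot: [-3.14, -0.001, 0.952]
wrist_force: [0.1, -0.2, 0.7]
finger_gap: 60.2
```

```bash
python3 ring.py w6 93; python3 plan.py 617.5 -155.2 110 54 8
```

```text
area [ 198  207  112  103 3438]
outer [253.4 258.5] [103.  112.3] z top [448.8 -13.9 123. ] mid [444.6 -19.9 108. ]
hole [253.3 259.9] [82.2 90.6] z top [448.3 -14.6 123. ] mid [444.  -20.6 108. ]
tcp [449.3 -11.4 110.2] [-1.7993e+02 -9.0000e-02  5.4560e+01]
pos [448.8 -11.4 108.5] rot [-1.7986e+02 -5.0000e-02  5.4560e+01] gap 60.23 F [-0.1  1.   0.3] M [-0.042  0.115  0.044] t 16.57 q6 0.51
[-2.4, 27.6, -0.2, 0.001, -2.4, 27.6, -0.2, 0.001, -2.4, 27.6, -0.2, 0.001, -2.3, 27.6, -0.2, 0.001, -2.3, 27.6, -0.2, 0.001, -2.3, 27.6, -0.2, 0.001, -2.2, 27.6, -0.2, 0.001, -2.2, 27.6, -0.2, 0.001]
```

drive_tool(motion=[-2.4,27.5,0,0,-2.4,27.5,0,0,-2.4,27.5,0,0,-2.4,27.5,0,0,-2.4,27.5,0,0,-2.4,27.5,0,0,-2,22,0,0,0,0,0,0])

```text
clock: 17.23
eef_pos: [593.9, -137.7, 97.8]
eef_rot: [-3.13, 0.003, 0.954]
wrist_force: [-0.3, 0.1, -0.3]
finger_gap: 60.2
```

```bash
python3 plan.py 617 -155 100 54 1
```

```text
pos [ 593.9 -137.7   97.8] rot [-1.7935e+02  1.5000e-01  5.4680e+01] gap 60.22 F [-0.3  0.1 -0.3] M [-0.014  0.141 -0.005] t 17.23 q6 0.33
[-0.7, 28.9, -2.2, 0.012]
```

drive_tool(motion=[0,12,-2,0,0,10,-1,0,0,4,0,0,0,0,0,0])

```text
clock: 17.57
eef_pos: [613.3, -152.7, 93.6]
eef_rot: [-3.122, 0.005, 0.953]
wrist_force: [0.4, 0.3, 0.2]
finger_gap: 60.2
```

```bash
python3 plan.py 617 -155 95 54 1;  python3 - <<'E'
from h import *
s=snap('wrist','w7'); print(s['eef_pos'])
u,v=map(int,w2px('w7',[617,-155,95])); print(u,v)
o=cv2.imread('pics/w7_raw.png')[v-75:v+75,u-90:u+90]
cv2.imwrite('pics/c7.png',cv2.resize(np.clip(o*2.,0,255).astype(np.uint8),None,fx=4,fy=4,interpolation=cv2.INTER_CUBIC))
E
```

```text
pos [ 613.3 -152.7   93.6] rot [-178.86    0.3    54.62] gap 60.15 F [0.4 0.3 0.2] M [-0.072  0.102 -0.021] t 17.57 q6 0.31
[0.3, 4.3, -1.4, 0.011]
[ 613.32634213 -152.73714937   93.61436364]
259 245
```

View pics/c7.png

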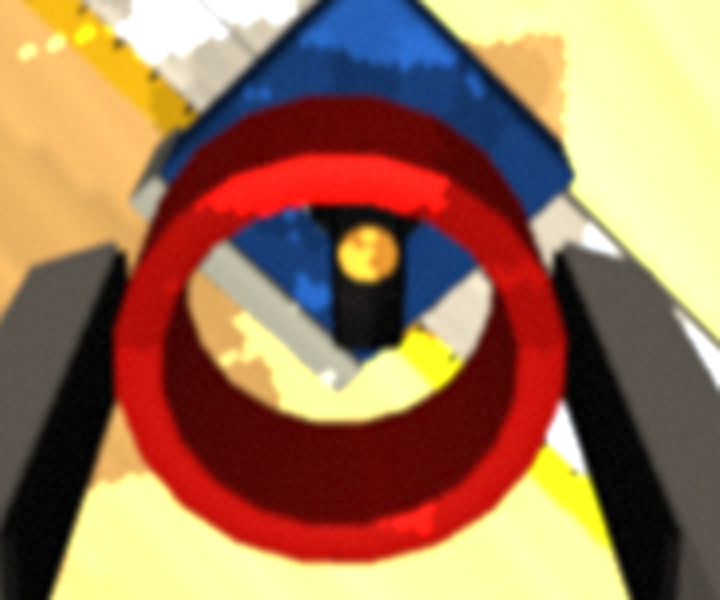

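Run:
```python
from h import *
# ring top outer: left 115, right 567, top?/bottom 562 ; hole left 163 right 517, bottom 525,top 153
for n,u,v,z in(('ringL',115,335,112.9),('ringR',567,335,112.9),('ringBot',340,562,112.9),('holeBot',340,525,112.9),('holeTop',340,153,112.9),('dot',368,253,72.5),('dot74',368,253,74.5),('wingend',368,346,72.5)):
    print(n,px2w('w7',169+u/4,170+v/4,z).round(1))
ps=np.radians(54.6)
h=(px2w('w7',169+85,170+525/4,112.9)+px2w('w7',169+85,170+153/4,112.9))/2; print('hole c',h)
w=px2w('w7',169+92,170+346/4,72.5)+18*np.array([np.cos(ps),np.sin(ps),0]); print('knob c',w)
d=w-h; print('tool shift',d[0]*np.cos(ps)+d[1]*np.sin(ps), d[0]*np.sin(ps)-d[1]*np.cos(ps))
```

```text
ringL [ 592.8 -134.1  112.9]
ringR [ 640.9 -167.5  112.9]
ringBot [ 597.3 -178.5  112.9]
holeBot [ 600.6 -173.7  112.9]
holeTop [ 631.2 -130.5  112.9]
dot [ 616.9 -157.1   72.5]
dot74 [ 617.4 -156.4   74.5]
wingend [ 607.6 -170.4   72.5]
hole c [ 615.90077871 -152.14024575  112.9       ]
knob c [ 618.04229342 -155.72614632   72.5       ]
tool shift -1.682428081162264 3.8228528552099936
```

drive_tool(motion=[0.3,4,0,0,0,0,0,0,0,0,0.4,0])

```text
clock: 17.87
eef_pos: [615.5, -153.4, 92.3]
eef_rot: [-3.12, 0.006, 0.954]
wrist_force: [0.1, 0.1, -0.8]
finger_gap: 60.1
```

```bash
python3 plan.py 617 -155 80 54.6 1
```

```text
pos [ 615.5 -153.4   92.3] rot [-178.75    0.33   54.68] gap 60.14 F [ 0.1  0.1 -0.8] M [-0.012  0.098  0.026] t 17.87 q6 0.31
[-0.4, 2.2, 12.3, 0.001]
```

drive_tool(motion=[-0.5,2,4,0,0,0,4,0,0,0,2,0,0,0,0,0])

```text
clock: 18.2
eef_pos: [616.3, -154.4, 81.4]
eef_rot: [-3.12, 0.006, 0.955]
wrist_force: [0.7, 0.2, -0.1]
finger_gap: 60.0
```

```bash
python3 plan.py 617 -155 65 54.6 1
```

```text
pos [ 616.3 -154.4   81.4] rot [-178.77    0.32   54.71] gap 60.04 F [ 0.7  0.2 -0.1] M [-0.02   0.092 -0.014] t 18.2 q6 0.31
[-0.1, 0.9, 16.4, 0.002]
```

drive_tool(motion=[0,0.8,5,0,0,0.2,5,0,0,0.2,5,0,0,0,2,0,0,0,0,0])

```text
clock: 18.62
eef_pos: [616.8, -155.0, 62.1]
eef_rot: [-3.12, 0.006, 0.955]
wrist_force: [-0.7, -0.5, -0.4]
finger_gap: 60.0
```

```bash
python3 plan.py 617 -155 47 54.6 1
```

```text
pos [ 616.8 -155.    62.1] rot [-178.74    0.34   54.71] gap 59.97 F [-0.7 -0.5 -0.4] M [-0.031  0.014 -0.007] t 18.62 q6 0.31
[0.1, 0.2, 15.1, 0.002]
```

No contact, centred. Ring bottom at ~51; its seat is at TCP ≈ 46.7.

drive_tool(motion=[0,0.2,5,0,0,0,4,0,0,0,2,0,0,0,0.5,0])

```text
clock: 18.95
eef_pos: [616.7, -155.0, 49.3]
eef_rot: [-3.12, 0.006, 0.955]
wrist_force: [-0.4, 0.3, -1.4]
finger_gap: 60.2
```

```bash
python3 plan.py 617 -155 46.7 54.6 1
```

```text
pos [ 616.7 -155.    49.3] rot [-178.74    0.34   54.71] gap 60.18 F [-0.4  0.3 -1.4] M [-0.031  0.102 -0.025] t 18.95 q6 0.31
[0.2, 0.2, 2.6, 0.002]
```

drive_tool(motion=[0,0,1,0,0,0,1,0,0,0,0.8,0])

```text
clock: 19.2
eef_pos: [616.7, -155.0, 47.0]
eef_rot: [-3.12, 0.006, 0.955]
wrist_force: [-5.8, 1.3, 9.3]
finger_gap: 60.0
```

```bash
python3 plan.py 617 -155 46.7 54.6 1
```

```text
pos [ 616.7 -155.    47. ] rot [-178.74    0.34   54.71] gap 60.04 F [-5.8  1.3  9.3] M [0.175 1.089 0.006] t 19.2 q6 0.31
[0.2, 0.3, 0.3, 0.002]
```

drive_tool(motion=[0,0,0,0,0,0,0,0,0,0,0,0,0,0,0.2,0], jaw=0.2)

```text
clock: 19.53
eef_pos: [617.0, -155.1, 47.4]
eef_rot: [-3.121, 0.005, 0.955]
wrist_force: [0.7, -0.3, 0.1]
finger_gap: 75.3
```

drive_tool(motion=[0,0,-5,0,0,0,-10,0,0,0,-15,0,0,0,-20,0,0,0,-20,0,0,0,-15,0,0,0,0,0])

```text
clock: 20.12
eef_pos: [618.7, -155.7, 139.7]
eef_rot: [-3.121, 0.005, 0.955]
wrist_force: [-0.1, 0.5, 1.0]
finger_gap: 75.4
```

```bash
python3 ring.py w8 36
python3 - <<'E'
from h import *
o=cv2.imread('pics/w8_raw.png'); u,v=map(int,w2px('w8',[617,-155,50])); a=o[v-60:v+60,u-75:u+75]; a=cv2.resize(np.clip(a*2.,0,255).astype(np.uint8),(600,480),interpolation=cv2.INTER_CUBIC)
cv2.imwrite('pics/c8.png',a); print(u-75,v-60)
E
```

```text
area [ 216  171   74   71 1643]
outer [252.5 205.9] [71.4 74.4] z top [ 617.7 -155.1   66. ] mid [ 614.6 -158.8   51. ]
hole [252.6 207.1] [56.6 60.5] z top [ 617.2 -155.9   66. ] mid [ 614.1 -159.7   51. ]
tcp [ 618.7 -155.7  139.7] [-178.82    0.31   54.71]
177 140
```

View pics/c8.png

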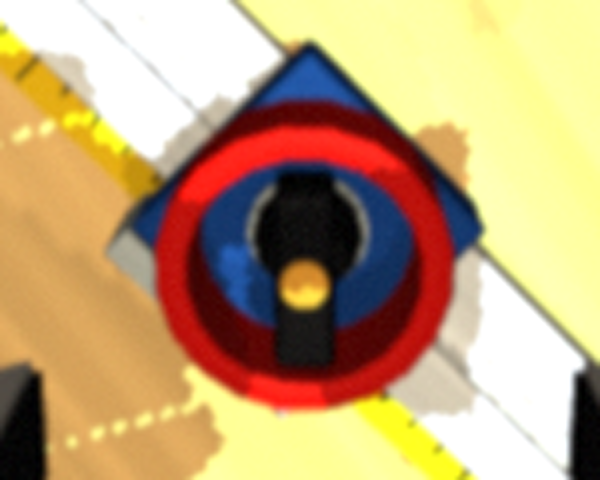

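The ring sits flat, centred at (617.5, -155.4, top rim at 66) around the right knob, with the wing at about crop pixel (305,270), in line with the tool. The gripper is clear, so I'm handing in.

```bash
python3 -c "
from cell import *
print(sign_off())"
```

```text
the job is handed in; nothing more can be done
None
```

The right knob was the loose one. I turned it on and set the red ring flat over it, and the job is handed in at about 20 s of the 72 s allowed.

- **Left knob:** it holds. The moment rose to 0.29 N m over 2.4° of gripper turn, so I let it go.
- **Mid knob:** it holds. The moment rose steadily (0.12, 0.20, 0.30 N m) over 3.1° of gripper turn, so I let it go.
- **Right knob:** it gave at about 0.11–0.16 N m without stiffening, and I turned it clockwise about 20.7°.
- **Ring:** it touched down with about 9 N. The last wrist picture shows it flat on the right stop at (617.5, -155.4) mm, within about 1 mm of the knob's axis. Its rim fits the expected 66 mm height, and the gripper is well clear.

On the left knob my first grip, with the fingertips at about 55 mm, caught the hub (gap 15.7 mm instead of 12). I raised it onto the wing before twisting. The tool had about 1.2° of tilt when it set the ring down, and the ring levelled on release.

I did not look at the left and mid knobs again after letting them go, so their spring-back and the bystanders' positions have no final check.

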